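# Eject a charged cell and stop it with a finger

## Robot

A 6-joint arm with a two-finger parallel gripper is mounted at the origin on a cart in front of the work surface, level with it; the furniture and walls round the work are solid. World frame = base frame: x ahead of the robot, y to its left, z up, the work surface at z = 0. Lengths are in m, angles in rad, forces in N, time in s.
With the tool pointing down it reaches from about 0.35 to 0.975 m from the base axis. Payload 4.9 kg.
Tool frame: the origin (TCP) lies midway between the tips of the shut fingers; the grasp point (between the pads) lies manip.tcp_to_grasp behind it (manip.tcp_to_grasp is the distance from the TCP to the grasp point, in m); z points along the fingers, y is the line along which they close (so a half turn about z gives the same grasp; the last joint's range is limited). The gripper opens to 85 mm and grips with 20 to 120 N. Pads are 22 mm wide; open, the fingers measure 114 mm over their backs; the gripper's body (76 mm by 85 mm) begins 54 mm behind the grasp point. The pads swing forward as they close: fully open they stand 13 mm farther back than shut.
Start: joints at [1.091, 0.053, 1.613, -0, 1.476, -0.119], TCP at [0.221, 0.585, 0.231] pointing down, gripper open.
Joint ranges: [-3.01, 3.01], [-1.01, 2.22], [0.06, 2.58], [-1.02, 4.17], [0.09, 2.62], [-3.14, 3.14]. Speed limits (rad/s): [2.57, 2.57, 3.14, 3.14, 3.14, 3.14].

## Interface

Orientations are given as a unit quaternion [w, x, y, z].
In Python, from plant import manip, grab_frame, calibration, job_done gives the robot as it stands.
- The arm moves only by the tool send_rows, never from a script. Its argument "rows" is a list of rows, each an object of numbers: "x", "y", "z": the shift along the tool's x, y, z normalised to -1 to 1, where 1 is 15 cm; "wx", "wy", "wz": the turn, a rotation vector about the tool's x, y, z normalised to -1 to 1, where 1 is pi/4 rad; "hand": the opening, from -1 (shut) to 1 (fully open). In form: [{"x": .., "y": .., "z": .., "wx": .., "wy": .., "wz": .., "hand": ..}, ...]. A call has exactly 10 rows; each row shifts and turns the commanded pose from where the row before left it, along the tool's axes as they then stand; what a row does not reach is not made up. A row lasts 1/12 s, in which the tool goes at most 41.7 mm and 7.16 degrees, less where a joint would pass 70% of its speed; a pose out of reach is approached as far as the arm can. A call with a number of a shift or a turn outside -1 to 1 is refused whole. A call with a gripper value outside its range is refused whole. The fingers move at their own pace and stop on an object; the grip force is fixed at half the most. Time passes only in rows, so rows that do not move let the fingers close, or fill a call up. It gives the time, the measured TCP pose, the force, the opening and the grip force at its end, in the units of the state.
- manip.state(): the state, without advancing time (a new reading comes with each control period).
- grab_frame(name): name is "scene" or "top" or "wrist"; returns the picture (420x560x3 uint8, blue, green, red); there is no depth.
- calibration(name): a dict with "camera_matrix" (3x3 intrinsics, pixels), "R" (3x3) and "t" (3): a world point X has camera coordinates R X + t. Camera axes: x right, y down, z forward; pixel columns grow to the right and rows downward; lengths in m; the calibration is good to about 2 mm. A picture is of the moment at which its call begins: read the wrist's pose just before it. calibration takes no time and is no camera call; for the wrist camera it gives the pose at the moment of the call.
- job_done(): hands the job in; it is judged then, once.
The state is a dict: "time": time; "joint_pos": joint angles; "joint_vel": joint speeds; "joint_efforts": joint torques, N m; "tool_pos": TCP position; "tool_rot": TCP orientation; "contact_force": force on the tool from outside, world axes, zero at the start; "ft_torque": the same for the moment, N m; "gripper_width": opening from 0.0 (shut) to 1.0 (fully open); "grasp_force": force on a finger pad.
Only numpy, scipy, OpenCV 4.12 (cv2) and the standard library are available. Lean on these libraries where they do the work, as an engineer would, in place of code of your own. Each camera call takes 0.05 s, during which the arm holds its last target. There are 200 camera calls.

## Task

Press the orange eject key of the white charging dock all the way down with one finger, and with the other finger stop the red cell as it springs out, before it slides away. Do not pick anything up, and leave the other things alone. Finish while still holding both: the key kept down, and the cell trapped partly out, lying flat on the dock with its spring still pushing it against your finger.

Things in the scene. Friction and masses are not known exactly. Their poses are not given: they have to be found in the camera images.
- dock: White cell-charging dock, fixed to the worktop. Origin at worktop height; x points to its rear (away from the robot at yaw 0), y to its left. Its deck, 28 mm high, spans x -62 to +75, y -52 to +52 mm. The cell lies along x at y = -22 mm in a trough (walls 10 mm high, from x = -10 mm back) under a grey hood 52 mm high (from x = +12 mm back). The deck in front of x = -20 mm is flat, open.
- cell: Red cell with a white end, 50 mm long, 17 mm thick, 23 g, loose, its axis 36 mm above the worktop. Origin: middle of its length, 1 mm above its lowest line; its y axis runs along it. Its front end starts at x = -15 mm of the dock, against the orange gate bar; a spring behind pushes it along the dock's -x (2.5 N, 1 N after 45 mm). Unstopped it shoots off over the deck in under 0.3 s.
- eject_key (a joint): Travel of the orange eject key: 0 up, 0.011 m fully down (it springs back when let go). It takes about 3 N to start and 6 N to hold down. The gate bar in front of the cell sinks with it and frees the cell only in the last 3 mm or so of travel.
- key_top (a point): Middle of the orange key's top face; the pad is 30 x 30 mm and its top is 43 mm above the worktop when up, 32 mm when down. It lies beside the open deck, 46 mm to the left (dock's +y) of the cell's path. Moves with the key; axes parallel to the dock's.
- cell_exit (a point): Fixed point on the cell's path over the open deck, straight beside the key pad (46 mm from it along the dock's -y), 36.5 mm above the worktop, 8.5 mm above the deck, 31 mm in front of the cell's front end at the start. A finger standing here, its tip 2 to 6 mm above the deck, stops the cell after about 15 to 28 mm, depending on the finger's width.
- spare_cell: A yellow and black cell, 50 x 17 mm, lying loose on the worktop to the right: leave it. Origin: its middle, underside.
- mug: Blue mug, 94 mm high, to the left: leave it. Origin: centre of its foot.
- spice_jar: Spice jar with a black cap, 41 mm across, 105 mm high, to the right: leave it. Origin: centre of its foot.
- dropper: Small brown essence bottle with a black dropper cap, 33 mm across, 102 mm high, far left: leave it. Origin: centre of its foot.
- salt: Salt shaker, 44 mm across, 90 mm high, left: leave it. Origin: centre of its foot.

How it is judged:
On the way:
1. the eject key is pressed down (at least 9 mm of its 11) (value of joint eject_key above 0.009 m), for 0.05 s.
At the end, for the whole second after the job is handed in: The key is still held down (at least 8.5 mm of its 11 mm). The cell has come 8 to 42 mm out of its place, lies on the dock within 0.3 rad of the trough's direction (not raised by more than 7 mm) and at rest, and presses against a finger with more than 0.3 N (value of joint eject_key above 0.0085 m and x of cell in the frame of dock between -0.0315 and 0.0025 m and z of cell in the frame of dock between 0.022 and 0.036 m and angle between the y axis of cell and the x axis of dock, either way round below 0.3 rad and contact force between the fingers and cell above 0.3 N and linear speed of cell below 0.02 m/s); the arm keeps its last pose, push and grip.
It fails at once if the cell got away: it slid more than 48 mm out of its place (x of cell in the frame of dock below -0.0375 m).
It fails at once if the cell was lifted (more than 12 mm above the deck) (z of cell in the frame of dock above 0.041 m).
It fails at once if a bystander was moved (by more than 15 mm) (distance of any of spare_cell, mug, spice_jar, dropper, salt from where it was at the start of the episode above 0.015 m).
It also fails if it takes over 32 s, if anything falls off the work surface, if the arm or the gripper's body presses on something with over 40 N, if the wrist force passes 120 N, or if a joint passes its speed limit or range.

## Working session

There is one attempt and no reset: what is moved stays moved. The work goes in short steps, Python scripts to look and compute and a tool call to move; the robot and the scene stay as the last step left them, time stands still between calls to the robot, and variables do not carry over. Pictures are saved under pics/ and viewed, at most 10 in all, crops included, and the job is handed in when it is done.

Besides the shell and the picture viewer there is one more tool, called after "Request:" by a JSON object that holds its "api" and its "payload", one argument or row to a line. send_rows: Moves the arm, as the interface text tells. Scaled input: -1 to 1 covers 15 cm each way for a shift and pi/4 rad each way for a turn. Its arguments: {"type":"object","properties":{"rows":{"type":"array","items":{"type":"object","properties":{"x":{"type":"number","minimum":-1,"maximum":1},"y":{"type":"number","minimum":-1,"maximum":1},"z":{"type":"number","minimum":-1,"maximum":1},"wx":{"type":"number","minimum":-1,"maximum":1},"wy":{"type":"number","minimum":-1,"maximum":1},"wz":{"type":"number","minimum":-1,"maximum":1},"hand":{"type":"number"}}}}},"required":["rows"]}

```bash
mkdir -p pics; ls; python3 - <<'E'
from plant import manip, grab_frame, calibration
import cv2
s=manip.state(); print(s, manip.tcp_to_grasp)
for n in("top","scene"):
    cv2.imwrite(f"pics/{n}0.png",grab_frame(n)); c=calibration(n); print(n,c)
E
```

```text
pics
{'time': 0.0, 'joint_pos': array([ 1.09098753e+00,  5.33969587e-02,  1.61429916e+00,  1.30583448e-06,
        1.47599457e+00, -1.19047169e-01]), 'joint_vel': array([-7.65833511e-05, -5.93621745e-04,  8.96845219e-04,  1.06829216e-04,
        2.67737867e-04,  1.06571799e-03]), 'joint_efforts': array([ 7.62170221e-04, -3.93694603e+01, -3.70170665e+01, -7.22756749e-05,
        7.12246154e-03, -2.13314721e-06]), 'tool_pos': array([0.22035357, 0.58420001, 0.23003508]), 'tool_rot': array([-3.10053233e-04,  1.79404183e-01,  9.83774892e-01, -1.00214908e-03]), 'contact_force': array([ 0.52988646, -0.68566858,  0.07718632]), 'ft_torque': array([ 0.01580064,  0.02005104, -0.03039915]), 'grasp_force': 0.0, 'gripper_width': 1.0035929080593025} 0.0187
top {'camera_matrix': array([[546.95038408,   0.        , 293.07670165],
       [  0.        , 546.95038408, 208.74326723],
       [  0.        ,   0.        ,   1.        ]]), 'R': array([[-0.33014443, -0.94392669, -0.00265768],
       [-0.89072628,  0.31246668, -0.33010797],
       [ 0.31242816, -0.10661605, -0.94393944]]), 't': array([0.20573083, 0.46996773, 1.26046731])}
scene {'camera_matrix': array([[531.53329256,   0.        , 275.50371975],
       [  0.        , 531.53329256, 211.03869386],
       [  0.        ,   0.        ,   1.        ]]), 'R': array([[ 0.86638766, -0.49911617,  0.01598335],
       [-0.29054283, -0.52985212, -0.79676948],
       [ 0.40614934,  0.68566739, -0.60407196]]), 't': array([-0.42399176,  0.21304395,  1.13185439])}
```

View pics/top0.png

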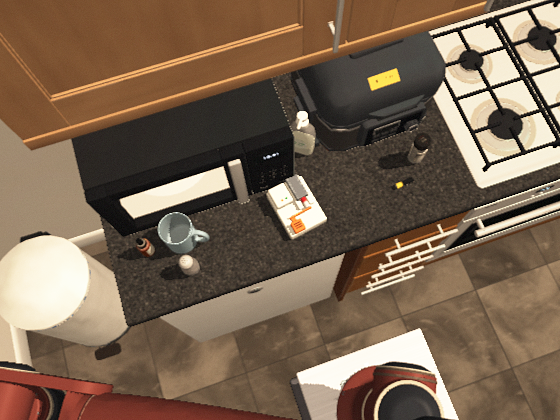

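View pics/scene0.png

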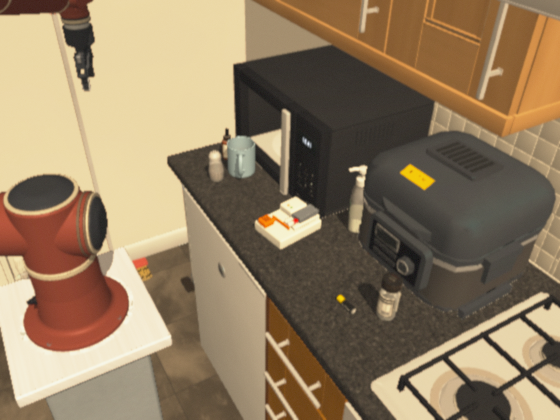

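```bash
python3 - <<'E'
import cv2,numpy as np
a=cv2.imread("pics/top0.png")[165:250,250:350];b=cv2.imread("pics/scene0.png")[185:255,240:335]
cv2.imwrite("pics/ct.png",cv2.resize(a,None,fx=7,fy=7,interpolation=cv2.INTER_CUBIC))
cv2.imwrite("pics/cs.png",cv2.resize(b,None,fx=8,fy=8,interpolation=cv2.INTER_CUBIC))
E
```

```text
(no output)
```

View pics/ct.png

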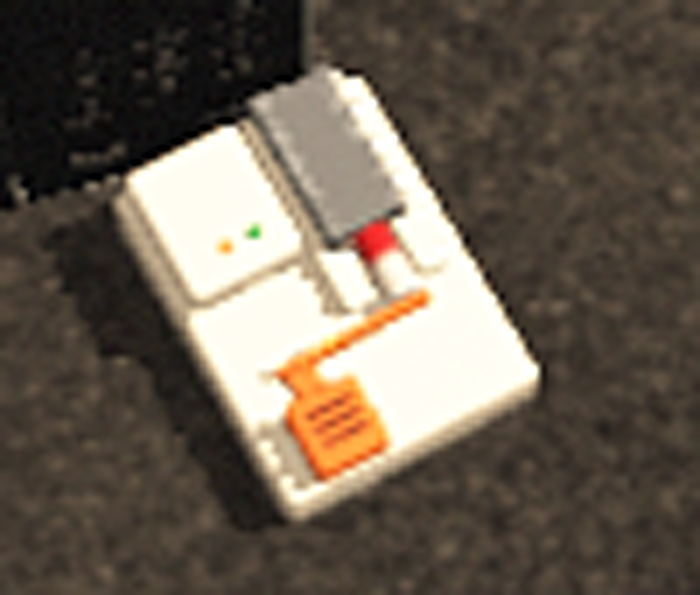

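View pics/cs.png

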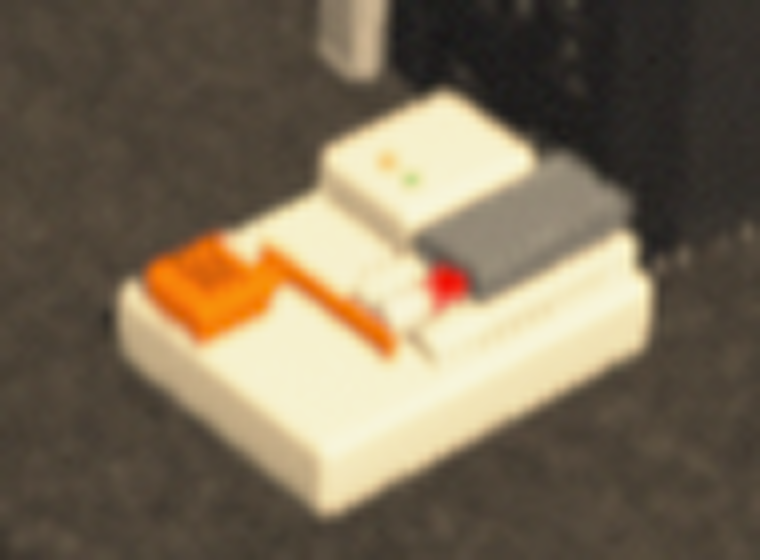

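```bash
cat > h.py <<'E'
import numpy as np, cv2
from scipy.optimize import least_squares
def proj(c,X):
    p=c["R"]@np.asarray(X)+c["t"]; q=c["camera_matrix"]@p; return q[:2]/q[2]
def world(d,P):  # d=x,y,yaw ; P in m
    c,s=np.cos(d[2]),np.sin(d[2]); return np.array([d[0]+c*P[0]-s*P[1],d[1]+s*P[0]+c*P[1],P[2]])
def fit(obs,x0):  # obs: (cal, P mm, uv)
    f=lambda d:np.concatenate([proj(c,world(d,np.array(P)/1e3))-uv for c,P,uv in obs])
    return least_squares(f,x0,loss="soft_l1")
E
cat > m.py <<'E'
from plant import calibration
from h import *
T=calibration("top");S=calibration("scene")
t=lambda u,v:np.array([250+u/7-.43,165+v/7-.43]); s=lambda u,v:np.array([240+u/8-.44,185+v/8-.44])
obs=[(T,(-46,24,43),t(338,427)),(T,(-62,-52,28),t(538,375)),(T,(-62,52,28),t(290,505)),(T,(-61,9,43),t(387,443)),(T,(-61,39,43),t(322,478)),
(T,(75,-52,28),t(365,85)),
(S,(-46,24,43),s(210,270)),(S,(-62,-52,28),s(325,457)),(S,(-62,52,28),s(120,293)),(S,(-62,-52,0),s(325,515)),(S,(75,-52,28),s(650,278))]
r=fit(obs,[.6,0.1,0.]);print(r.x,np.degrees(r.x[2]));print(r.fun.reshape(-1,2).round(1))
for T0 in ("top","scene"):
    r2=fit([o for o in obs if (o[0] is T)==(T0=="top")],r.x);print(T0,r2.x)
k=world(r.x,[-.046,.024,.043]);e=world(r.x,[-.046,-.022,.0365]);print(k,e,(k+e)/2)
E
python3 m.py
```

```text
[0.52968325 0.02165549 0.16699085] 9.567870847654879
[[-0.2 -0.9]
 [ 0.5 -0.3]
 [-0.   0.2]
 [ 1.  -1. ]
 [-0.3 -0.4]
 [-1.1 -2.5]
 [-0.7  0.4]
 [-0.6 -0.3]
 [-1.3 -0.7]
 [-0.8  1.2]
 [ 0.1  0.4]]
top [0.52799782 0.02156978 0.15198915]
scene [0.53137601 0.02185999 0.17585819]
[0.48033396 0.03767571 0.043     ] [ 0.48797989 -0.0076844   0.0365    ] [0.48415693 0.01499565 0.03975   ]
```

Request:
{"api": "send_rows", "payload": {
  "rows": [
    {"wz": -0.135,"hand": -0.26},
    {"wz": -0.135,"hand": -0.26},
    {"wz": -0.135,"hand": -0.26},
    {"wz": -0.135,"hand": -0.26},
    {"wz": -0.135,"hand": -0.26},
    {"x": -0.055,"y": -0.202,"hand": -0.26},
    {"x": -0.055,"y": -0.202,"hand": -0.26},
    {"x": -0.055,"y": -0.202,"hand": -0.26},
    {"x": -0.055,"y": -0.202,"hand": -0.26},
    {"x": -0.055,"y": -0.202,"hand": -0.26}
  ]
}}

```text
invalid input at $.rows[0]: expected keys x, y, z, wx, wy, wz, hand
```

Request:
{"api": "send_rows", "payload": {
  "rows": [
    {"x": -0.055,"y": -0.202,"hand": -0.26},
    {"x": -0.055,"y": -0.202,"hand": -0.26},
    {"x": -0.055,"y": -0.202,"hand": -0.26},
    {"x": -0.055,"y": -0.202,"hand": -0.26},
    {"x": -0.055,"y": -0.202,"hand": -0.26},
    {"x": -0.055,"y": -0.202,"hand": -0.26},
    {"x": -0.055,"y": -0.202,"hand": -0.26},
    {"x": -0.055,"y": -0.202,"hand": -0.26},
    {"x": -0.055,"y": -0.202,"hand": -0.26},
    {"x": -0.055,"y": -0.202,"hand": -0.26}
  ]
}}

```text
invalid input at $.rows[0]: expected keys x, y, z, wx, wy, wz, hand
```

Request:
{"api": "send_rows", "payload": {
  "rows": [
    {"x": -0.055,"y": -0.202,"z": 0.08,"hand": -0.26},
    {"x": -0.055,"y": -0.202,"z": 0.08,"hand": -0.26},
    {"x": -0.055,"y": -0.202,"z": 0.08,"hand": -0.26},
    {"x": -0.055,"y": -0.202,"z": 0.08,"hand": -0.26},
    {"x": -0.055,"y": -0.202,"z": 0.08,"hand": -0.26},
    {"hand": -0.26},
    {"hand": -0.26},
    {"hand": -0.26},
    {"hand": -0.26},
    {"hand": -0.26}
  ]
}}

```text
invalid input at $.rows[0]: expected keys x, y, z, wx, wy, wz, hand
```

```bash
python3 - <<'E'
from plant import manip, grab_frame, calibration
import cv2
s=manip.state(); print({k:s[k] for k in("time","tool_pos","tool_rot","gripper_width","contact_force","joint_pos")})
c=calibration("wrist");print(c)
import pickle;pickle.dump((c,s),open("w1.pkl","wb"))
cv2.imwrite("pics/w1.png",cv2.resize(grab_frame("wrist"),(784,588),interpolation=cv2.INTER_CUBIC))
E
```

```text
{'time': 0.1, 'tool_pos': array([0.2203668 , 0.58427035, 0.23020184]), 'tool_rot': array([-2.87851068e-04,  1.79434457e-01,  9.83769512e-01, -8.60072307e-04]), 'gripper_width': 1.0032585798237108, 'contact_force': array([-0.57104274, -0.87571612,  0.14692975]), 'joint_pos': array([ 1.09100228e+00,  5.32741662e-02,  1.61414740e+00,  4.29646497e-05,
        1.47598451e+00, -1.18974907e-01])}
{'camera_matrix': array([[331.97023261,   0.        , 287.66650714],
       [  0.        , 331.97023261, 214.61851118],
       [  0.        ,   0.        ,   1.        ]]), 'R': array([[ 3.52991673e-01,  9.35626077e-01, -8.49616287e-04],
       [ 9.03307283e-01, -3.40561595e-01,  2.60871142e-01],
       [ 2.43788497e-01, -9.28528055e-02, -9.65373257e-01]]), 't': array([-0.62496913, -0.03287245,  0.37706747])}
```

View pics/w1.png

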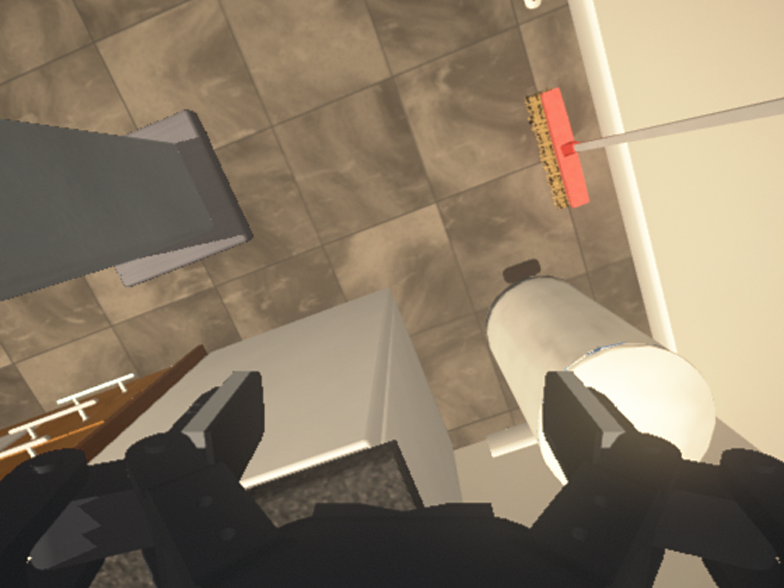

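The wrist camera sits on the robot side of the fingers and sees the floor only. The move rows were refused because every key is required, so I'm resending them in full.

Request:
{"api": "send_rows", "payload": {
  "rows": [
    {"x": 0,"y": 0,"z": 0,"wx": 0,"wy": 0,"wz": -0.135,"hand": -0.26},
    {"x": 0,"y": 0,"z": 0,"wx": 0,"wy": 0,"wz": -0.135,"hand": -0.26},
    {"x": 0,"y": 0,"z": 0,"wx": 0,"wy": 0,"wz": -0.135,"hand": -0.26},
    {"x": 0,"y": 0,"z": 0,"wx": 0,"wy": 0,"wz": -0.135,"hand": -0.26},
    {"x": 0,"y": 0,"z": 0,"wx": 0,"wy": 0,"wz": -0.135,"hand": -0.26},
    {"x": -0.055,"y": -0.202,"z": 0,"wx": 0,"wy": 0,"wz": 0,"hand": -0.26},
    {"x": -0.055,"y": -0.202,"z": 0,"wx": 0,"wy": 0,"wz": 0,"hand": -0.26},
    {"x": -0.055,"y": -0.202,"z": 0,"wx": 0,"wy": 0,"wz": 0,"hand": -0.26},
    {"x": -0.055,"y": -0.202,"z": 0,"wx": 0,"wy": 0,"wz": 0,"hand": -0.26},
    {"x": -0.055,"y": -0.202,"z": 0,"wx": 0,"wy": 0,"wz": 0,"hand": -0.26}
  ]
}}

```text
time: 0.98
tool_pos: [0.2869, 0.4409, 0.2308]
tool_rot: [-0.0, -0.085, 0.996, -0.0]
contact_force: [0.3, 0.2, -0.2]
gripper_width: 0.366
grasp_force: 0.0
```

Request:
{"api": "send_rows", "payload": {
  "rows": [
    {"x": -0.055,"y": -0.202,"z": 0,"wx": 0,"wy": 0,"wz": 0,"hand": -0.26},
    {"x": -0.055,"y": -0.202,"z": 0,"wx": 0,"wy": 0,"wz": 0,"hand": -0.26},
    {"x": -0.055,"y": -0.202,"z": 0,"wx": 0,"wy": 0,"wz": 0,"hand": -0.26},
    {"x": -0.055,"y": -0.202,"z": 0,"wx": 0,"wy": 0,"wz": 0,"hand": -0.26},
    {"x": -0.055,"y": -0.202,"z": 0,"wx": 0,"wy": 0,"wz": 0,"hand": -0.26},
    {"x": -0.055,"y": -0.202,"z": 0,"wx": 0,"wy": 0,"wz": 0,"hand": -0.26},
    {"x": -0.055,"y": -0.202,"z": 0,"wx": 0,"wy": 0,"wz": 0,"hand": -0.26},
    {"x": -0.055,"y": -0.202,"z": 0,"wx": 0,"wy": 0,"wz": 0,"hand": -0.26},
    {"x": -0.055,"y": -0.202,"z": 0,"wx": 0,"wy": 0,"wz": 0,"hand": -0.26},
    {"x": -0.055,"y": -0.202,"z": 0,"wx": 0,"wy": 0,"wz": 0,"hand": -0.26}
  ]
}}

```text
time: 1.82
tool_pos: [0.4194, 0.1561, 0.2311]
tool_rot: [0.0, -0.085, 0.996, 0.0]
contact_force: [0.6, 0.8, -0.2]
gripper_width: 0.37
grasp_force: 0.0
```

Request:
{"api": "send_rows", "payload": {
  "rows": [
    {"x": -0.055,"y": -0.202,"z": 0.08,"wx": 0,"wy": 0,"wz": 0,"hand": -0.26},
    {"x": -0.055,"y": -0.202,"z": 0.08,"wx": 0,"wy": 0,"wz": 0,"hand": -0.26},
    {"x": -0.055,"y": -0.202,"z": 0.08,"wx": 0,"wy": 0,"wz": 0,"hand": -0.26},
    {"x": -0.055,"y": -0.202,"z": 0.08,"wx": 0,"wy": 0,"wz": 0,"hand": -0.26},
    {"x": -0.055,"y": -0.202,"z": 0.08,"wx": 0,"wy": 0,"wz": 0,"hand": -0.26},
    {"x": 0,"y": 0,"z": 0,"wx": 0,"wy": 0,"wz": 0,"hand": -0.26},
    {"x": 0,"y": 0,"z": 0,"wx": 0,"wy": 0,"wz": 0,"hand": -0.26},
    {"x": 0,"y": 0,"z": 0,"wx": 0,"wy": 0,"wz": 0,"hand": -0.26},
    {"x": 0,"y": 0,"z": 0,"wx": 0,"wy": 0,"wz": 0,"hand": -0.26},
    {"x": 0,"y": 0,"z": 0,"wx": 0,"wy": 0,"wz": 0,"hand": -0.26}
  ]
}}

```text
time: 2.65
tool_pos: [0.4854, 0.0161, 0.172]
tool_rot: [0.001, -0.085, 0.996, -0.0]
contact_force: [-0.0, -0.7, -0.2]
gripper_width: 0.371
grasp_force: 0.0
```

```bash
cat > look.py <<'E'
import sys,pickle,cv2
from plant import manip, grab_frame, calibration
s=manip.state(); print({k:s[k] for k in("time","tool_pos","tool_rot","gripper_width","contact_force")})
c=calibration("wrist"); n=sys.argv[1]
pickle.dump((c,s),open(n+".pkl","wb"))
cv2.imwrite(f"pics/{n}.png",cv2.resize(grab_frame("wrist"),(784,588),interpolation=cv2.INTER_CUBIC))
E
python3 look.py w2
```

```text
{'time': 2.65, 'tool_pos': array([0.48544074, 0.01613325, 0.171958  ]), 'tool_rot': array([ 5.75698163e-04, -8.53808841e-02,  9.96348218e-01, -4.70202519e-05]), 'gripper_width': 0.37072163583941503, 'contact_force': array([-0.04167784, -0.66790478, -0.18181793])}
```

View pics/w2.png

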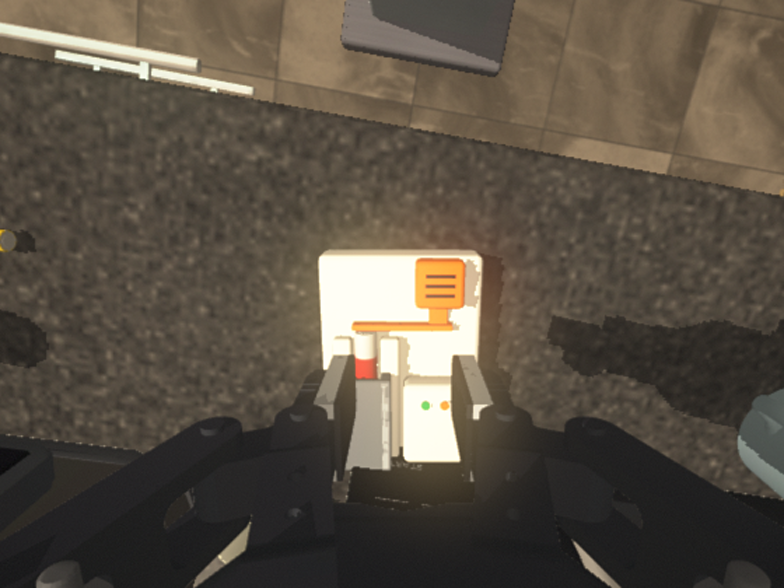

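The wrist picture shows the dock square to the gripper: key pad centred near (440,283), deck front corners at (321,252) and (480,252), cell tip near (366,335).

```bash
cat > m2.py <<'E'
import pickle
from h import *
W,s=pickle.load(open("w2.pkl","rb")); print("cam",-W["R"].T@W["t"])
w=lambda u,v:np.array([(u+.5)/1.4-.5,(v+.5)/1.4-.5])
obs=[(W,(-46,24,43),w(440,283)),(W,(-61,9,43),w(417,260)),(W,(-61,39,43),w(464,260)),(W,(-31,9,43),w(416,307)),(W,(-31,39,43),w(465,307)),
(W,(-62,-52,28),w(320,256)),(W,(-62,52,28),w(481,256)),(W,(-15,-22,36),w(366,333))]
r=fit(obs,[.53,0.02,.167]);print(r.x,np.degrees(r.x[2]));print((1.4*r.fun).reshape(-1,2).round(1))
k=world(r.x,[-.046,.024,.043]);e=world(r.x,[-.046,-.022,.0365]);print(k,e,(k+e)/2)
# finger tips as seen: inner tip edges at (355,357) and (453,357): solve distance across dock y, for tip heights
R=W["R"];t=W["t"];C=-R.T@t
for z in(.172,.175,.178,.181):
    P=[]
    for u in((318,400),(355,357),(453,357),(494,405)):
        d=R.T@np.linalg.inv(W["camera_matrix"])@np.append(w(*u),1);P.append(C+d*(z-C[2])/d[2])
    P=np.array(P)-s["tool_pos"]; yt=np.array([-.17,.985,0]); xt=np.array([-.985,-.17,0]); print(z,(P@yt*1e3).round(1),(P@xt*1e3).round(1))
E
python3 m2.py
```

```text
cam [0.41988528 0.00575116 0.31374304]
[0.52847534 0.02378325 0.18880327] 10.817630517605076
[[ 0.3  1.5]
 [-2.   0.1]
 [ 1.8 -0.8]
 [-0.5  2. ]
 [-0.   1.1]
 [-3.9 -0. ]
 [ 2.7 -3. ]
 [ 0.3 -1.9]]
[0.47878837 0.03872332 0.043     ] [ 0.48742182 -0.00645924  0.0365    ] [0.48310509 0.01613204 0.03975   ]
0.172 [-27.5 -14.7  17.3  31.6] [-6.8  8.7  8.7 -8.6]
0.175 [-26.9 -14.3  17.   31. ] [-5.2  9.9  9.9 -7. ]
0.178 [-26.3 -14.   16.6  30.3] [-3.7 11.1 11.1 -5.4]
0.181 [-25.7 -13.7  16.3  29.7] [-2.1 12.4 12.4 -3.9]
```

Request:
{"api": "send_rows", "payload": {
  "rows": [
    {"x": 0.012,"y": 0,"z": 0.08,"wx": 0,"wy": 0,"wz": 0,"hand": -0.26},
    {"x": 0,"y": 0,"z": 0.08,"wx": 0,"wy": 0,"wz": 0,"hand": -0.26},
    {"x": 0,"y": 0,"z": 0.08,"wx": 0,"wy": 0,"wz": 0,"hand": -0.26},
    {"x": 0,"y": 0,"z": 0.08,"wx": 0,"wy": 0,"wz": 0,"hand": -0.26},
    {"x": 0,"y": 0,"z": 0.08,"wx": 0,"wy": 0,"wz": 0,"hand": -0.26},
    {"x": 0,"y": 0,"z": 0.08,"wx": 0,"wy": 0,"wz": 0,"hand": -0.26},
    {"x": 0,"y": 0,"z": 0.08,"wx": 0,"wy": 0,"wz": 0,"hand": -0.26},
    {"x": 0,"y": 0,"z": 0.08,"wx": 0,"wy": 0,"wz": 0,"hand": -0.26},
    {"x": 0,"y": 0,"z": 0.08,"wx": 0,"wy": 0,"wz": 0,"hand": -0.26},
    {"x": 0,"y": 0,"z": 0,"wx": 0,"wy": 0,"wz": 0,"hand": -0.26}
  ]
}}

```text
time: 3.53
tool_pos: [0.4815, 0.0151, 0.06]
tool_rot: [-0.003, -0.084, 0.996, 0.001]
contact_force: [-0.3, 0.2, -0.4]
gripper_width: 0.368
grasp_force: 0.0
```

```bash
python3 look.py w3
```

```text
{'time': 3.5333, 'tool_pos': array([0.48153231, 0.01512415, 0.06001336]), 'tool_rot': array([-2.60239781e-03, -8.44891530e-02,  9.96420845e-01,  5.56577986e-04]), 'gripper_width': 0.3676930106857451, 'contact_force': array([-0.29918232,  0.23067982, -0.44873867])}
```

View pics/w3.png

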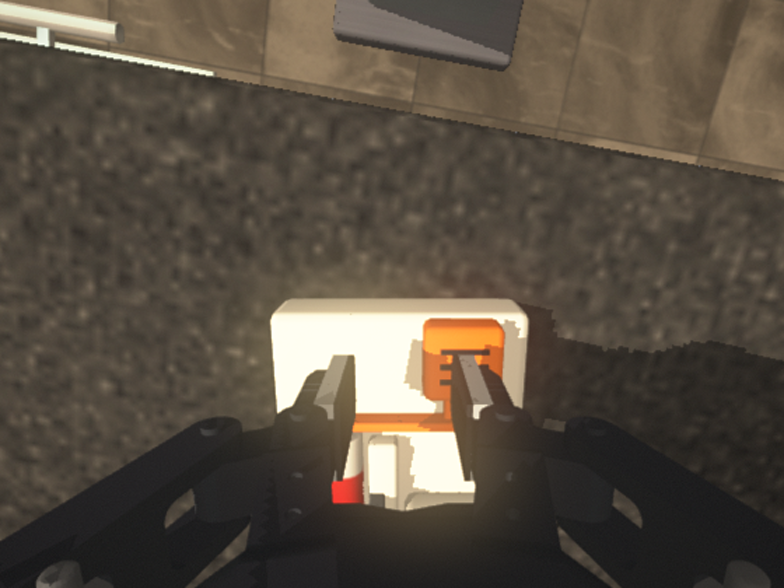

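The fingers are centred over the key and over the cell's path, so I'm lowering.

Request:
{"api": "send_rows", "payload": {
  "rows": [
    {"x": 0,"y": 0,"z": 0.02,"wx": 0,"wy": 0,"wz": 0,"hand": -0.26},
    {"x": 0,"y": 0,"z": 0.02,"wx": 0,"wy": 0,"wz": 0,"hand": -0.26},
    {"x": 0,"y": 0,"z": 0.02,"wx": 0,"wy": 0,"wz": 0,"hand": -0.26},
    {"x": 0,"y": 0,"z": 0.02,"wx": 0,"wy": 0,"wz": 0,"hand": -0.26},
    {"x": 0,"y": 0,"z": 0.02,"wx": 0,"wy": 0,"wz": 0,"hand": -0.26},
    {"x": 0,"y": 0,"z": 0.01,"wx": 0,"wy": 0,"wz": 0,"hand": -0.26},
    {"x": 0,"y": 0,"z": 0.01,"wx": 0,"wy": 0,"wz": 0,"hand": -0.26},
    {"x": 0,"y": 0,"z": 0,"wx": 0,"wy": 0,"wz": 0,"hand": -0.26},
    {"x": 0,"y": 0,"z": 0,"wx": 0,"wy": 0,"wz": 0,"hand": -0.26},
    {"x": 0,"y": 0,"z": 0,"wx": 0,"wy": 0,"wz": 0,"hand": -0.26}
  ]
}}

```text
time: 4.42
tool_pos: [0.4837, 0.0149, 0.0454]
tool_rot: [0.0, -0.085, 0.996, -0.0]
contact_force: [-0.1, -0.5, -0.6]
gripper_width: 0.37
grasp_force: 0.0
```

Request:
{"api": "send_rows", "payload": {
  "rows": [
    {"x": 0,"y": 0,"z": 0.01,"wx": 0,"wy": 0,"wz": 0,"hand": -0.26},
    {"x": 0,"y": 0,"z": 0.01,"wx": 0,"wy": 0,"wz": 0,"hand": -0.26},
    {"x": 0,"y": 0,"z": 0.01,"wx": 0,"wy": 0,"wz": 0,"hand": -0.26},
    {"x": 0,"y": 0,"z": 0,"wx": 0,"wy": 0,"wz": 0,"hand": -0.26},
    {"x": 0,"y": 0,"z": 0,"wx": 0,"wy": 0,"wz": 0,"hand": -0.26},
    {"x": 0,"y": 0,"z": 0,"wx": 0,"wy": 0,"wz": 0,"hand": -0.26},
    {"x": 0,"y": 0,"z": 0,"wx": 0,"wy": 0,"wz": 0,"hand": -0.26},
    {"x": 0,"y": 0,"z": 0,"wx": 0,"wy": 0,"wz": 0,"hand": -0.26},
    {"x": 0,"y": 0,"z": 0,"wx": 0,"wy": 0,"wz": 0,"hand": -0.26},
    {"x": 0,"y": 0,"z": 0,"wx": 0,"wy": 0,"wz": 0,"hand": -0.26}
  ]
}}

```text
time: 5.25
tool_pos: [0.4838, 0.0149, 0.041]
tool_rot: [0.0, -0.085, 0.996, -0.0]
contact_force: [0.6, -0.2, 3.0]
gripper_width: 0.368
grasp_force: 1.6
```

Request:
{"api": "send_rows", "payload": {
  "rows": [
    {"x": 0,"y": 0,"z": 0.01,"wx": 0,"wy": 0,"wz": 0,"hand": -0.26},
    {"x": 0,"y": 0,"z": 0.01,"wx": 0,"wy": 0,"wz": 0,"hand": -0.26},
    {"x": 0,"y": 0,"z": 0.01,"wx": 0,"wy": 0,"wz": 0,"hand": -0.26},
    {"x": 0,"y": 0,"z": 0.01,"wx": 0,"wy": 0,"wz": 0,"hand": -0.26},
    {"x": 0,"y": 0,"z": 0.01,"wx": 0,"wy": 0,"wz": 0,"hand": -0.26},
    {"x": 0,"y": 0,"z": 0.01,"wx": 0,"wy": 0,"wz": 0,"hand": -0.26},
    {"x": 0,"y": 0,"z": 0.01,"wx": 0,"wy": 0,"wz": 0,"hand": -0.26},
    {"x": 0,"y": 0,"z": 0,"wx": 0,"wy": 0,"wz": 0,"hand": -0.26},
    {"x": 0,"y": 0,"z": 0,"wx": 0,"wy": 0,"wz": 0,"hand": -0.26},
    {"x": 0,"y": 0,"z": 0,"wx": 0,"wy": 0,"wz": 0,"hand": -0.26}
  ]
}}

```text
time: 6.08
tool_pos: [0.4838, 0.0149, 0.0311]
tool_rot: [-0.0, -0.085, 0.996, 0.0]
contact_force: [-3.7, 0.0, 11.1]
gripper_width: 0.372
grasp_force: 6.2
```

```bash
python3 look.py w4
```

```text
{'time': 6.0833, 'tool_pos': array([0.48378103, 0.0149164 , 0.03111733]), 'tool_rot': array([-2.31206397e-04, -8.45648053e-02,  9.96417953e-01,  6.40048741e-05]), 'gripper_width': 0.3722546147311378, 'contact_force': array([-3.71768208,  0.02118451, 11.05772661])}
```

View pics/w4.png

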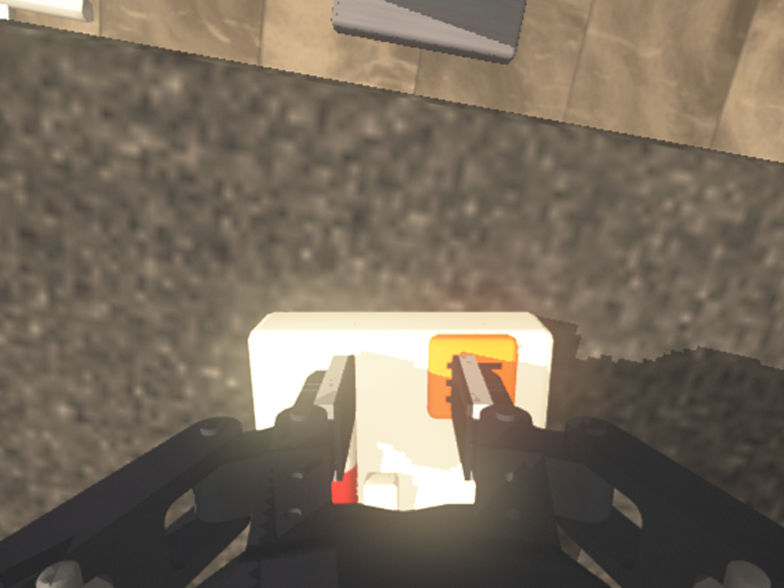

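The key is down: the gate bar is gone from view, vertical force is 11 N, and the cell is pressing the finger at about 3.7 N. I'm adding a little push for margin and letting it settle.

Request:
{"api": "send_rows", "payload": {
  "rows": [
    {"x": 0,"y": 0,"z": 0.003,"wx": 0,"wy": 0,"wz": 0,"hand": -0.26},
    {"x": 0,"y": 0,"z": 0,"wx": 0,"wy": 0,"wz": 0,"hand": -0.26},
    {"x": 0,"y": 0,"z": 0,"wx": 0,"wy": 0,"wz": 0,"hand": -0.26},
    {"x": 0,"y": 0,"z": 0,"wx": 0,"wy": 0,"wz": 0,"hand": -0.26},
    {"x": 0,"y": 0,"z": 0,"wx": 0,"wy": 0,"wz": 0,"hand": -0.26},
    {"x": 0,"y": 0,"z": 0,"wx": 0,"wy": 0,"wz": 0,"hand": -0.26},
    {"x": 0,"y": 0,"z": 0,"wx": 0,"wy": 0,"wz": 0,"hand": -0.26},
    {"x": 0,"y": 0,"z": 0,"wx": 0,"wy": 0,"wz": 0,"hand": -0.26},
    {"x": 0,"y": 0,"z": 0,"wx": 0,"wy": 0,"wz": 0,"hand": -0.26},
    {"x": 0,"y": 0,"z": 0,"wx": 0,"wy": 0,"wz": 0,"hand": -0.26}
  ]
}}

```text
time: 6.97
tool_pos: [0.4838, 0.0149, 0.031]
tool_rot: [-0.0, -0.085, 0.996, 0.0]
contact_force: [-4.9, 1.5, 12.7]
gripper_width: 0.371
grasp_force: 7.4
```

```bash
python3 - <<'E'
from plant import grab_frame
import cv2
cv2.imwrite("pics/s5.png",cv2.resize(grab_frame("scene")[175:255,230:335],None,fx=7,fy=7,interpolation=cv2.INTER_CUBIC))
E
```

```text
(no output)
```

View pics/s5.png

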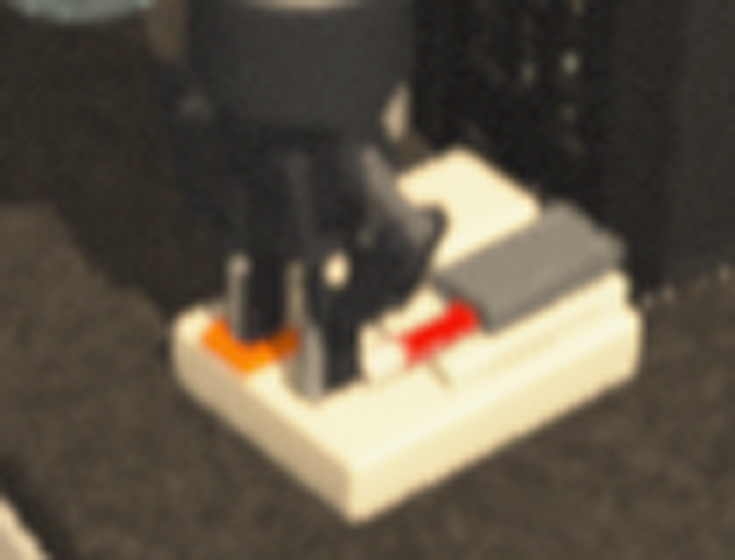

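The cell's white end rests against the finger at about (360,360), with its red body in line with the trough at (440,335). The key is flush under the other finger at (250,345), so I'm handing in.

```bash
python3 -c "
from plant import job_done
print(job_done())"
```

```text
the job is handed in; nothing more can be done
None
```

I handed the job in with one finger holding the eject key at its stop (about 12.7 N downward) and the red cell trapped partly out, lying in line with its trough and pressing on the other finger; no verdict came back.

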